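# Find and shim the soft foot of a gearmotor

### The job

One of the gearmotor's four feet does not stand on its seat and rocks under the finger. Press down on each foot in turn with the fingertips, going near left, far left, far right, near right, to find it; then press that foot's brass shim in under it until its upright tab lies flat against the edge of the foot, and press down on the same foot once more to check that it now stands firm. Leave the shims of the three sound feet and the loose tools and tin where they are, and do not force anything.

Things in the scene. Friction and masses are not known exactly. Their poses are not given: they have to be found in the camera images.
- motor: blue gearmotor on a dark steel base with four feet, 166 x 182 mm; shaft toward the robot. Origin: mid base, level with the feet's undersides, 24 mm above the bench; x along the shaft, away from the robot, z up; top of the motor 66 mm above it. Two nuts on spring washers hold it on a fixed bedplate (244x210x12 mm): it cannot slide or turn, but can rock a little
- foot_near_left (a point): middle of the top face of the near left foot (near = robot side), a flat lug 38 mm in x, 46 mm in y, 8 mm thick, top 32 mm above the bench. A sound foot gives under 1 mm. One foot, a different one from run to run, has a 4 mm gap below: pressed here it sinks 3.5 to 4 mm under about 5 N, meets its seat, and springs back when released
- foot_far_left (a point): middle of the top face of the far left foot (near = robot side), a flat lug 38 mm in x, 46 mm in y, 8 mm thick, top 32 mm above the bench. A sound foot gives under 1 mm. One foot, a different one from run to run, has a 4 mm gap below: pressed here it sinks 3.5 to 4 mm under about 5 N, meets its seat, and springs back when released
- foot_far_right (a point): middle of the top face of the far right foot (near = robot side), a flat lug 38 mm in x, 46 mm in y, 8 mm thick, top 32 mm above the bench. A sound foot gives under 1 mm. One foot, a different one from run to run, has a 4 mm gap below: pressed here it sinks 3.5 to 4 mm under about 5 N, meets its seat, and springs back when released
- foot_near_right (a point): middle of the top face of the near right foot (near = robot side), a flat lug 38 mm in x, 46 mm in y, 8 mm thick, top 32 mm above the bench. A sound foot gives under 1 mm. One foot, a different one from run to run, has a 4 mm gap below: pressed here it sinks 3.5 to 4 mm under about 5 N, meets its seat, and springs back when released
- shim_a_tab (a point): middle of the robot-side face of the upright tab of brass shim a: 26 mm wide in y, 3 mm thick in x, top 40 mm above the bench, this point 34 mm. Pushed here along the motor's +x. The shims are dealt to the feet afresh each run: a shim belongs to the foot about 50 mm further along the motor's +x. 45 mm are free behind it for a finger
- shim_a (a joint): travel of shim a along the motor's +x (m): starts at 0 to 0.002; at 0.006 its leaf meets the foot and is blocked if the foot is sound. Under the foot that rocks it goes on to its stop at 0.028: tab flat against the foot's edge, gap filled. Slides stiffly (4 N), stays where left
- shim_b_tab (a point): middle of the robot-side face of the upright tab of brass shim b: 26 mm wide in y, 3 mm thick in x, top 40 mm above the bench, this point 34 mm. Pushed here along the motor's +x. The shims are dealt to the feet afresh each run: a shim belongs to the foot about 50 mm further along the motor's +x. 45 mm are free behind it for a finger
- shim_b (a joint): travel of shim b along the motor's +x (m): starts at 0 to 0.002; at 0.006 its leaf meets the foot and is blocked if the foot is sound. Under the foot that rocks it goes on to its stop at 0.028: tab flat against the foot's edge, gap filled. Slides stiffly (4 N), stays where left
- shim_c_tab (a point): middle of the robot-side face of the upright tab of brass shim c: 26 mm wide in y, 3 mm thick in x, top 40 mm above the bench, this point 34 mm. Pushed here along the motor's +x. The shims are dealt to the feet afresh each run: a shim belongs to the foot about 50 mm further along the motor's +x. 45 mm are free behind it for a finger
- shim_c (a joint): travel of shim c along the motor's +x (m): starts at 0 to 0.002; at 0.006 its leaf meets the foot and is blocked if the foot is sound. Under the foot that rocks it goes on to its stop at 0.028: tab flat against the foot's edge, gap filled. Slides stiffly (4 N), stays where left
- shim_d_tab (a point): middle of the robot-side face of the upright tab of brass shim d: 26 mm wide in y, 3 mm thick in x, top 40 mm above the bench, this point 34 mm. Pushed here along the motor's +x. The shims are dealt to the feet afresh each run: a shim belongs to the foot about 50 mm further along the motor's +x. 45 mm are free behind it for a finger
- shim_d (a joint): travel of shim d along the motor's +x (m): starts at 0 to 0.002; at 0.006 its leaf meets the foot and is blocked if the foot is sound. Under the foot that rocks it goes on to its stop at 0.028: tab flat against the foot's edge, gap filled. Slides stiffly (4 N), stays where left
- spanner: loose open-ended spanner, 34x209x7 mm, lying to the right of the bedplate; origin under its middle
- micrometer: loose micrometer, 38x118x13 mm, on the right; origin under its middle
- paste_tin: loose round lidded tin with a red band, 62 mm across, 42 mm high, far right; origin under its middle
- screwdriver: loose red-handled screwdriver, 22x159x25 mm, lying between the bedplate and the robot; origin under its middle

How it is judged:
By the outcome, as a careful person would: the job done as asked, in the order asked, and still so for the second after the job is handed in, with the robot touching nothing.
It also fails if it takes over 64 s, if anything falls off the work surface, if the arm or the gripper's body presses on something with over 40 N, if the wrist force passes 120 N, or if a joint passes its speed limit or range.

### The arm

A 6-joint arm with a two-finger parallel gripper is mounted at the origin on a cart in front of the work surface, level with it; the furniture and walls round the work are solid. World frame = base frame: x ahead of the robot, y to its left, z up, the work surface at z = 0. Lengths are in m, angles in degrees, forces in N, time in s.
With the tool pointing down it reaches from about 0.4 to 0.825 m from the base axis. Payload 7 kg.
Tool frame: the origin (TCP) lies at the very end of the fingers, on their centre line; the grasp point (between the pads) lies 19 mm behind it; x points along the fingers, z is the direction in which the jaws open and shut, and the axes are right-handed (so a half turn about x gives the same grasp; the last joint's range is limited). The gripper opens to 88 mm and grips with 3 to 60 N. Pads are 19 mm wide; open, the fingers measure 130 mm over their backs; the gripper's body (78 mm by 193 mm) begins 47 mm behind the grasp point.
Start: joints at [85.835, 20.546, 0.682, 0, -70.136, -16.507], TCP at [0.238, 0.632, 0.227] pointing down, gripper open.
Joint ranges: [-176.03, 176.03], [-82.01, 121.73], [-58.28, 71.71], [-173.87, 95.51], [-174.79, -0.11], [-173.66, 173.66]. Speed limits (degrees/s): [136.94, 136.94, 172.46, 180, 180, 180].

### API

Orientations are given as [roll, pitch, yaw] about the fixed x, y, z axes, in that order (R = Rz(yaw) Ry(pitch) Rx(roll)).
In Python, from plant import * gives the robot as it stands.
- The arm moves only by the tool arm_command, never from a script. Its argument "commands" is one flat list of numbers, 5 for each row, row after row: the shift along the tool's x, y, z in mm, then the turn about the tool's x in degrees, then the opening in per cent of the stroke, from 0 (shut) to 100 (fully open). A call has 1 to 5 rows; each row shifts and turns the pose as measured when the row begins, along the tool's axes as they then stand; what a row does not reach is not made up. A row lasts 1/8 s, in which the tool goes at most 62.5 mm and 10.7 degrees, less where a joint would pass 70% of its speed; a pose out of reach is approached as far as the arm can. A call is refused whole if a number of a shift passes 62.5 or a number of a turn 10.7, either way. A call with a gripper value outside its range is refused whole. The fingers move at their own pace and stop on an object; the grip force is fixed at half the most. Time passes only in rows, so rows that do not move let the fingers close. It gives the time, the measured TCP pose, the force and the opening at its end, in the units of the state.
- get_obs(): the state, without advancing time (a new reading comes with each control period).
- snapshot(name): name is "side" or "top" or "wrist"; returns a dict with "frame" (480x640x3 uint8, blue, green, red), "fov_y" (degrees; the focal length in pixels is half the picture's height over the tangent of half this angle, whatever the lens; pixels are square), "cx", "cy" (the principal point, pixels), "world_to_cam" (4x4, takes a point from world to camera coordinates). Camera axes: x right, y up, looking along -z (the intrinsics and any distortion apply to the point x, -y, -z); pixel columns grow to the right and rows downward; lengths in m; the calibration is good to about 2 mm. A picture is of the moment at which its call begins. There is no depth.
- close_job(): hands the job in, once; it reports no verdict.
The state is a dict: "clock": time; "joint_pos": joint angles; "qvel": joint speeds; "tau": joint torques, N m; "tool_pos": TCP position; "orientation": TCP orientation; "force": force on the tool from outside, world axes, zero at the start; "moment": the same for the moment, N m; "opening": finger opening in m.
Only numpy, scipy, OpenCV 4.12 (cv2) and the standard library are available. Lean on these libraries where they do the work, as an engineer would, in place of code of your own. Each camera call takes 0.05 s, during which the arm holds its last target. There are 200 camera calls.

## Working session

There is one attempt and no reset: what is moved stays moved. The work goes in short steps, Python scripts to look and compute and a tool call to move; the robot and the scene stay as the last step left them, time stands still between calls to the robot, and variables do not carry over. Pictures are saved under pics/ and viewed, about 8 in all and at most 12, crops included, and the job is handed in when it is done.

Besides the shell and the picture viewer there is one more tool, called after "Call:" as name(argument=value, ...) on one line, values as JSON. arm_command: Moves the arm, as the interface text tells. Its arguments: {"type":"object","properties":{"commands":{"type":"array"}},"required":["commands"]}

```bash
mkdir -p pics; ls
python3 - <<'E'
from plant import *
import cv2
o=get_obs(); print({k:o[k] for k in('clock','tool_pos','orientation','force','opening')})
for n in('top','side'):
    s=snapshot(n); cv2.imwrite(f'pics/{n}0.png',s['frame']); print(n,s['fov_y'],s['cx'],s['cy'],s['world_to_cam'],[k for k in s])
E
```

```text
pics
{'clock': 0.0, 'tool_pos': array([0.23816517, 0.63105442, 0.22563475]), 'orientation': array([   5.78427682,   89.90531016, -104.89645004]), 'force': array([-0.55719048,  0.1951225 , -0.35293564]), 'opening': 0.08780666370699187}
top 42.59141814215056 333.41198329807037 242.6421081038834 [[-0.0132007  -0.99972606 -0.01932752 -0.03297171]
 [ 0.99844553 -0.01422564  0.05389027 -0.5327823 ]
 [-0.05415045 -0.01858608  0.9983598  -1.19094338]
 [ 0.          0.          0.          1.        ]] ['frame', 'fov_y', 'cx', 'cy', 'world_to_cam']
side 42.26430560686037 321.23476617484454 236.5269967814631 [[ 0.89985125 -0.43547488  0.0250872  -0.5072293 ]
 [ 0.12149345  0.30545725  0.94442321 -0.1193268 ]
 [-0.41893565 -0.84679248  0.32777343 -0.8606035 ]
 [ 0.          0.          0.          1.        ]] ['frame', 'fov_y', 'cx', 'cy', 'world_to_cam']
```

View pics/top0.png

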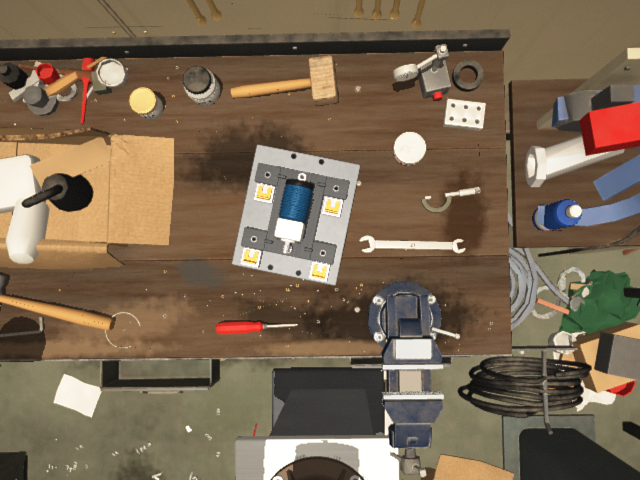

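View pics/side0.png

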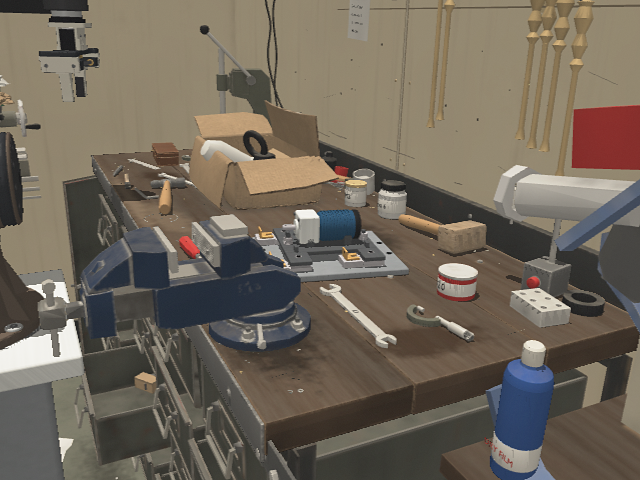

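```bash
cat > h.py <<'E'
import numpy as np, cv2
def ray(s,uv,z):
    uv=np.atleast_2d(uv).astype(float); f=240/np.tan(np.radians(s['fov_y']/2)); W=s['world_to_cam']; R,t=W[:3,:3],W[:3,3]
    d=np.c_[(uv[:,0]-s['cx'])/f,-(uv[:,1]-s['cy'])/f,-np.ones(len(uv))]@R; c=-R.T@t
    return c+d*((z-c[2])/d[:,2])[:,None]
def proj(s,P):
    f=240/np.tan(np.radians(s['fov_y']/2)); W=s['world_to_cam']; p=np.atleast_2d(P)@W[:3,:3].T+W[:3,3]
    return np.c_[s['cx']+f*p[:,0]/-p[:,2], s['cy']-f*p[:,1]/-p[:,2]]
E
python3 - <<'E'
from plant import *
from h import *
s=snapshot('top'); im=s['frame']
c=im[130:300,215:375]; cv2.imwrite('pics/crop1.png',cv2.resize(c,None,fx=3.5,fy=3.5,interpolation=cv2.INTER_CUBIC))
hsv=cv2.cvtColor(im,cv2.COLOR_BGR2HSV)
roi=np.zeros(im.shape[:2],np.uint8); roi[130:300,215:375]=1
g=((hsv[...,1]<50)&(hsv[...,2]>90)).astype(np.uint8)*roi
g=cv2.morphologyEx(g,cv2.MORPH_OPEN,np.ones((3,3)))
cs,_=cv2.findContours(g,0,2); k=max(cs,key=cv2.contourArea); h=cv2.convexHull(k)[:,0]
r=cv2.minAreaRect((ray(s,h,.012)[:,:2]*1000).astype(np.float32)); print(r, cv2.boxPoints(r))
y=((hsv[...,0]>15)&(hsv[...,0]<35)&(hsv[...,1]>110)&(hsv[...,2]>120)).astype(np.uint8)*roi
n,l,st,ce=cv2.connectedComponentsWithStats(y)
for i in range(1,n):
    if st[i,4]>8: print(st[i],ce[i],ray(s,ce[i],.03)[0])
E
```

```text
((589.9146118164062, 33.379066467285156), (210.58409118652344, 243.69622802734375), 77.63446044921875) [[448.34515  -43.376823]
 [686.38794  -95.56385 ]
 [731.4841   110.13496 ]
 [493.44128  162.32199 ]]
[257 186  15  14 116] [263.55172414 193.29310345] [0.62940648 0.09396172 0.03      ]
[325 200  15  14 114] [332.00877193 207.24561404] [ 0.60011858 -0.03876578  0.03      ]
[243 250  15  14 110] [249.83636364 257.26363636] [0.50540421 0.12142424 0.03      ]
[312 265  14  14 104] [318.46153846 272.33653846] [ 0.47452443 -0.01100858  0.03      ]
[360 283   3   4   9] [361.11111111 284.66666667] [ 0.44975759 -0.09276254  0.03      ]
[295 284   4   3  11] [296.63636364 284.90909091] [0.45089623 0.03134339 0.03      ]
[286 288   4   4  11] [287.27272727 289.63636364] [0.44204564 0.04949112 0.03      ]
```

View pics/crop1.png

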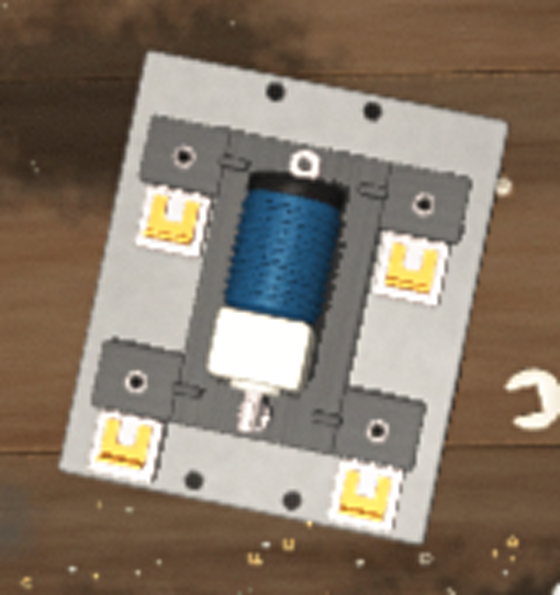

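Run:
```python
from plant import *
from h import *
s=snapshot('top'); d=snapshot('side')
for uv in[(375,290),(405,285),(435,290),(372,315),(405,345)]:
  for z in(0,.05,.1,.15):
    p=ray(s,uv,z); print(uv,z,p[0,:2].round(3),proj(d,p)[0].round(0))
cr=np.array([(183,156),(424,204),(136,381),(377,430)])
P=ray(s,cr/3.5+[215,130],.032)[:,:2]; print('feet holes',P.round(4),P.mean(0))
a=np.radians(-12.36);R=np.array([[np.cos(a),-np.sin(a)],[np.sin(a),np.cos(a)]])
print(((P-[.59,.0334])@R).round(4))
# foot outline corners from crop
q=np.array([(152,117),(228,130),(472,180),(462,243),(92,400),(103,341),(428,402),(414,468)])
print(((ray(s,q/3.5+[215,130],.032)[:,:2]-[.59,.0334])@R).round(4))
# tab yellow blobs near edge
for uv in[(263.55,193.3),(332,207.2),(249.8,257.3),(318.5,272.3)]: print(((ray(s,uv,.03)[:,:2]-[.59,.0334])@R).round(4))
for w in [(-64,68),(64,68),(64,-68),(-64,-68)]: print('foot',([.59,.0334]+R@(np.array(w)/1000)).round(4))
cv2.imwrite('pics/sidecrop.png',cv2.resize(d['frame'][190:350,180:430],None,fx=3.2,fy=3.2,interpolation=cv2.INTER_CUBIC))
```

```text
(375, 290) 0 [ 0.438 -0.121] [282. 304.]
(375, 290) 0.05 [ 0.44  -0.118] [282. 273.]
(375, 290) 0.1 [ 0.441 -0.116] [282. 241.]
(375, 290) 0.15 [ 0.442 -0.114] [282. 208.]
(405, 285) 0 [ 0.448 -0.18 ] [303. 320.]
(405, 285) 0.05 [ 0.448 -0.175] [303. 286.]
(405, 285) 0.1 [ 0.449 -0.17 ] [302. 252.]
(405, 285) 0.15 [ 0.45  -0.165] [302. 217.]
(435, 290) 0 [ 0.437 -0.238] [314. 339.]
(435, 290) 0.05 [ 0.438 -0.231] [313. 303.]
(435, 290) 0.1 [ 0.439 -0.224] [312. 267.]
(435, 290) 0.15 [ 0.441 -0.217] [312. 229.]
(372, 315) 0 [ 0.39  -0.114] [250. 308.]
(372, 315) 0.05 [ 0.393 -0.112] [251. 276.]
(372, 315) 0.1 [ 0.396 -0.11 ] [252. 244.]
(372, 315) 0.15 [ 0.399 -0.108] [253. 210.]
(405, 345) 0 [ 0.33  -0.178] [224. 334.]
(405, 345) 0.05 [ 0.336 -0.173] [226. 299.]
(405, 345) 0.1 [ 0.342 -0.168] [228. 263.]
(405, 345) 0.15 [ 0.347 -0.163] [230. 225.]
feet holes [[ 0.6656  0.0862]
 [ 0.6367 -0.0473]
 [ 0.5408  0.1131]
 [ 0.5119 -0.0197]] [0.58874797 0.03305955]
[[ 0.0626  0.0677]
 [ 0.0629 -0.0688]
 [-0.0651  0.0673]
 [-0.0649 -0.0686]]
[[ 0.0805  0.0892]
 [ 0.0818  0.0462]
 [ 0.0812 -0.0922]
 [ 0.0458 -0.0938]
 [-0.0803  0.089 ]
 [-0.0471  0.0899]
 [-0.0442 -0.093 ]
 [-0.0813 -0.0928]]
[[0.0255 0.0676]]
[[ 0.0254 -0.0683]]
[[-0.1016  0.0679]]
[[-0.1032 -0.0682]]
foot [0.542  0.1135]
foot [0.6671 0.0861]
foot [ 0.638  -0.0467]
foot [ 0.5129 -0.0193]
```

View pics/sidecrop.png

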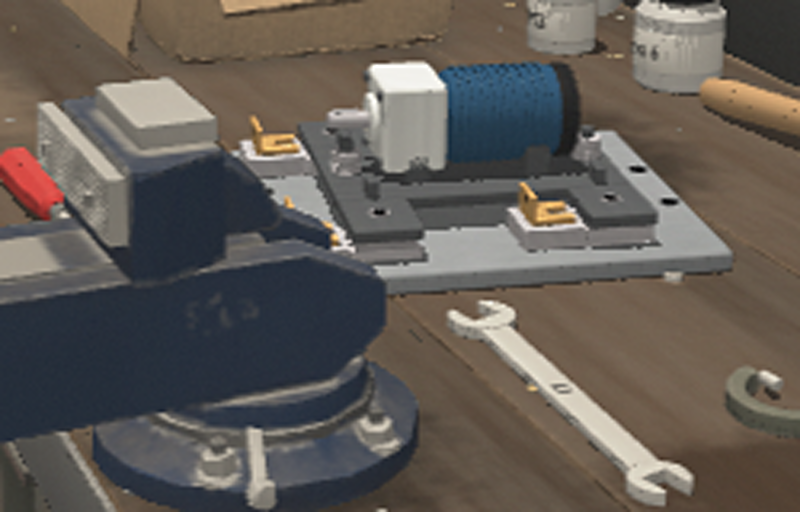

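Call:
arm_command(commands=[0,0,0,-8.3,0,0,31,48,0,0,0,31,48,0,0,0,31,48,0,0,0,31,48,0,0])

```text
clock: 0.88
tool_pos: [0.3197, 0.4143, 0.2239]
orientation: [7.0, 89.8, -94.8]
force: [1.2, -0.3, -0.3]
opening: 0.0432
```

Call:
arm_command(commands=[0,31,48,0,0,0,31,48,0,0,0,31,48,0,0,0,31,48,0,0,0,0,0,0,0])

```text
clock: 1.5
tool_pos: [0.4035, 0.1907, 0.2257]
orientation: [60.6, 89.9, -41.4]
force: [-0.4, -0.1, 0.8]
opening: 0.0009
```

Call:
arm_command(commands=[0,50,16,0,0,0,50,16,0,0,0,50,15,0,0,55,0,0,0,0,55,0,0,0,0])

```text
clock: 2.12
tool_pos: [0.55, 0.1158, 0.119]
orientation: [125.0, 89.1, 23.2]
force: [0.7, 0.4, -0.2]
opening: 0.0004
```

Run:
```python
from plant import *
from h import *
o=get_obs(); print(o['tool_pos'],o['orientation'],o['joint_pos'],o['force'])
s=snapshot('wrist'); cv2.imwrite('pics/w1.png',s['frame']); print(proj(s,[[.541,.113,.032],[.6661,.0861,.032],o['tool_pos']]))
```

```text
[0.54996653 0.11581253 0.11896674] [124.99199611  89.13126487  23.19069539] [ 31.94006109  14.94697176 -22.75680695   0.16899261 -51.43771542
  46.15428407] [ 0.74713947  0.3824487  -0.2342011 ]
[[326.1693204  253.23971551]
 [328.61821937  74.19961901]
 [319.35540609 295.07940164]]
```

View pics/w1.png

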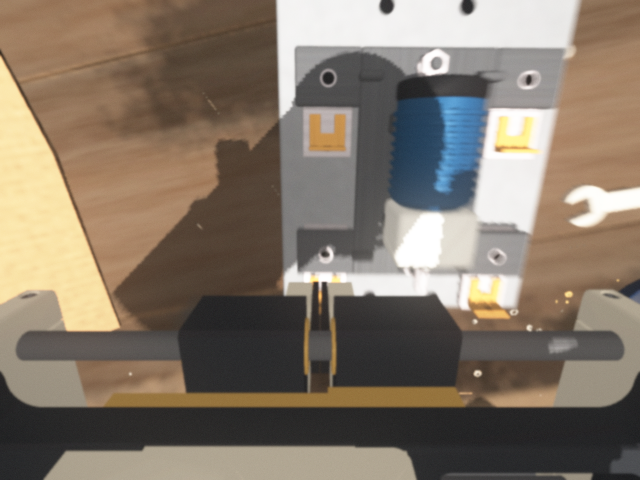

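Call:
arm_command(commands=[25,-8,4.5,0,0,30,0,0,0,0,20,0,0,0,0,0,0,0,0,0])

```text
clock: 2.68
tool_pos: [0.5374, 0.1142, 0.0357]
orientation: [104.0, 89.9, 2.3]
force: [-0.7, 0.2, 0.7]
opening: 0.0003
```

Call:
arm_command(commands=[0,3.5,1,0,0,0,0,0,0,0,3,0,0,0,0])

```text
clock: 3.05
tool_pos: [0.5431, 0.1142, 0.0363]
orientation: [120.0, 89.6, 18.4]
force: [0.2, 0.1, 0.6]
opening: 0.0003
```

Call:
arm_command(commands=[2,0,0,0,0])

```text
clock: 3.18
tool_pos: [0.5432, 0.1143, 0.0346]
orientation: [121.6, 89.5, 20.0]
force: [0.5, -0.3, 1.0]
opening: 0.0004
```

Call:
arm_command(commands=[2,0,0,0,0])

```text
clock: 3.3
tool_pos: [0.5433, 0.1143, 0.0327]
orientation: [121.8, 89.5, 20.2]
force: [-0.5, -0.2, 0.1]
opening: 0.0006
```

Call:
arm_command(commands=[2,-1,1,0,0])

```text
clock: 3.42
tool_pos: [0.5433, 0.1143, 0.0318]
orientation: [122.4, 89.4, 20.9]
force: [-4.9, 3.6, 21.3]
opening: 0.0004
```

Call:
arm_command(commands=[2,0,0,0,0])

```text
clock: 3.55
tool_pos: [0.5434, 0.1143, 0.0316]
orientation: [120.3, 89.4, 18.8]
force: [-12.6, 0.2, 31.0]
opening: 0.0003
```

Call:
arm_command(commands=[2,0,0,0,0])

```text
clock: 3.68
tool_pos: [0.5433, 0.1143, 0.0317]
orientation: [118.5, 89.3, 17.0]
force: [-9.4, 0.8, 25.2]
opening: 0.0005
```

Call:
arm_command(commands=[-30,0,0,0,0,0,40,1,0,0,0,40,1,0,0,0,35,1,0,0,0,0,0,0,0])

```text
clock: 4.3
tool_pos: [0.6577, 0.0878, 0.0645]
orientation: [118.4, 89.3, 17.0]
force: [-0.2, -0.3, 0.4]
opening: 0.0002
```

Call:
arm_command(commands=[0,0,0,0,0])

```text
clock: 4.42
tool_pos: [0.6569, 0.0875, 0.0638]
orientation: [119.0, 89.4, 17.5]
force: [0.1, 0.6, -0.1]
opening: 0.0003
```

Call:
arm_command(commands=[10,7,0,0,0,13,0,0,0,0,0,0,0,0,0])

```text
clock: 4.8
tool_pos: [0.6623, 0.0866, 0.0388]
orientation: [120.5, 89.4, 19.2]
force: [-0.5, -0.7, -0.6]
opening: 0.0005
```

Call:
arm_command(commands=[2,0,0,0,0])

```text
clock: 4.92
tool_pos: [0.6623, 0.0868, 0.0368]
orientation: [119.9, 89.4, 18.6]
force: [0.2, 0.5, -0.6]
opening: 0.0006
```

Call:
arm_command(commands=[2,0,0,0,0])

```text
clock: 5.05
tool_pos: [0.6622, 0.0869, 0.0348]
orientation: [119.8, 89.4, 18.5]
force: [1.0, 0.2, -0.3]
opening: 0.0005
```

Call:
arm_command(commands=[2,1,0,0,0])

```text
clock: 5.18
tool_pos: [0.6633, 0.0869, 0.033]
orientation: [120.0, 89.4, 18.7]
force: [-0.9, 0.4, -0.2]
opening: 0.0007
```

Call:
arm_command(commands=[2,0,0,0,0])

```text
clock: 5.3
tool_pos: [0.6636, 0.0868, 0.0319]
orientation: [118.2, 89.4, 16.9]
force: [-6.8, 0.3, 16.0]
opening: 0.0004
```

Call:
arm_command(commands=[2,0,0,0,0])

```text
clock: 5.42
tool_pos: [0.6636, 0.0868, 0.0318]
orientation: [116.3, 89.4, 15.1]
force: [-9.1, 0.9, 20.3]
opening: -0.0001
```

Call:
arm_command(commands=[-42,0,0,0,0,-42,0,0,0,0,0,0,45,0,0,0,0,45,0,0,0,0,40,0,0])

```text
clock: 6.05
tool_pos: [0.6385, -0.0411, 0.1194]
orientation: [113.6, 89.2, 12.6]
force: [1.1, -0.2, -0.2]
opening: 0.0003
```

Call:
arm_command(commands=[0,0,0,0,0,0,0,0,0,0])

```text
clock: 6.3
tool_pos: [0.638, -0.0437, 0.1199]
orientation: [113.6, 89.1, 12.5]
force: [-0.2, 0.9, -0.3]
opening: 0.0005
```

Call:
arm_command(commands=[35,-1,3.5,0,0,30,0,0,0,0,8,0,0,0,0,0,0,0,0,0])

```text
clock: 6.8
tool_pos: [0.6398, -0.0436, 0.0466]
orientation: [112.3, 88.9, 11.4]
force: [0.1, -0.1, 0.8]
opening: 0.0007
```

Call:
arm_command(commands=[2,0,0,0,0])

```text
clock: 6.92
tool_pos: [0.6407, -0.0431, 0.0456]
orientation: [111.8, 88.8, 10.9]
force: [-0.5, 0.4, 0.3]
opening: 0.0009
```

Call:
arm_command(commands=[5,-3,4.5,0,0,2,0,0,0,0,2,-0.5,0,0,0])

```text
clock: 7.3
tool_pos: [0.6374, -0.0468, 0.038]
orientation: [111.8, 88.7, 10.9]
force: [0.2, 0.4, 0.8]
opening: 0.0005
```

Call:
arm_command(commands=[2,0,0,0,0])

```text
clock: 7.42
tool_pos: [0.6374, -0.0468, 0.036]
orientation: [111.8, 88.6, 10.9]
force: [-0.8, 0.6, -0.3]
opening: 0.0005
```

Call:
arm_command(commands=[2,0,0,0,0])

```text
clock: 7.55
tool_pos: [0.6376, -0.0468, 0.034]
orientation: [111.8, 88.6, 10.9]
force: [-0.2, -0.1, 0.3]
opening: 0.0004
```

Call:
arm_command(commands=[2,0,0,0,0])

```text
clock: 7.68
tool_pos: [0.6377, -0.0469, 0.032]
orientation: [111.4, 88.6, 10.5]
force: [-4.2, 0.4, 12.3]
opening: 0.0002
```

Call:
arm_command(commands=[2,0,0,0,0])

```text
clock: 7.8
tool_pos: [0.6378, -0.0469, 0.0317]
orientation: [110.1, 88.6, 9.3]
force: [-10.4, 3.3, 26.4]
opening: 0.0007
```

Call:
arm_command(commands=[2,0,0,0,0])

```text
clock: 7.92
tool_pos: [0.6377, -0.0469, 0.0318]
orientation: [109.0, 88.6, 8.2]
force: [-8.3, 2.6, 21.1]
opening: 0.0003
```

Call:
arm_command(commands=[-45,0,0,0,0,-35,0,0,10.2,0,0,0,0,10.2,0,0,0,0,10.2,0,0,0,0,10.2,0])

```text
clock: 8.55
tool_pos: [0.6361, -0.0469, 0.1151]
orientation: [151.0, 88.5, 8.2]
force: [-0.7, 0.2, -0.0]
opening: 0.0002
```

Call:
arm_command(commands=[0,0,0,10.2,0,0,0,0,10.2,0,0,0,0,10.2,0,0,0,0,10.2,0,0,0,0,0,0])

```text
clock: 9.18
tool_pos: [0.6359, -0.0468, 0.1145]
orientation: [-166.5, 88.6, 8.6]
force: [-0.1, -0.5, -0.2]
opening: 0.0005
```

Call:
arm_command(commands=[0,0,0,7.5,0,0,0,42,0,0,0,0,42,0,0,0,0,36,0,0,0,0,0,0,0])

```text
clock: 9.8
tool_pos: [0.5156, -0.0213, 0.1106]
orientation: [-160.4, 88.6, 8.2]
force: [1.1, 0.4, 0.5]
opening: 0.0005
```

Call:
arm_command(commands=[0,0,0,0,0])

```text
clock: 9.93
tool_pos: [0.5163, -0.0211, 0.1111]
orientation: [-160.7, 88.5, 8.2]
force: [0.7, 0.1, 0.7]
opening: 0.0001
```

Call:
arm_command(commands=[30,-0.5,6,1,0,30,0,0,0,0,4,0,0,0,0,0,0,0,0,0])

```text
clock: 10.42
tool_pos: [0.5166, -0.0191, 0.0466]
orientation: [-160.4, 88.3, 7.7]
force: [-0.1, 1.2, 0.2]
opening: 0.0005
```

Call:
arm_command(commands=[2,0,0,0,0])

```text
clock: 10.55
tool_pos: [0.5176, -0.0189, 0.0455]
orientation: [-160.3, 88.2, 7.9]
force: [0.2, 0.1, 0.4]
opening: 0.0007
```

Call:
arm_command(commands=[5,0,5.5,0,0,2,0,0,0,0,2,0,0.5,0,0])

```text
clock: 10.92
tool_pos: [0.5126, -0.0173, 0.0372]
orientation: [-159.4, 88.1, 8.8]
force: [-0.0, 0.1, -0.3]
opening: 0.0005
```

Call:
arm_command(commands=[2,0,0,0,0])

```text
clock: 11.05
tool_pos: [0.5127, -0.0172, 0.0353]
orientation: [-159.3, 88.1, 8.9]
force: [-0.5, -0.0, 0.3]
opening: 0.0003
```

Call:
arm_command(commands=[2,0,0,0,0])

```text
clock: 11.18
tool_pos: [0.5128, -0.0172, 0.0332]
orientation: [-159.3, 88.0, 8.9]
force: [0.7, 0.7, 0.1]
opening: 0.0004
```

Call:
arm_command(commands=[1.5,0,0,0,0])

```text
clock: 11.3
tool_pos: [0.5129, -0.0172, 0.0316]
orientation: [-159.4, 88.1, 8.8]
force: [-0.4, -0.3, 0.6]
opening: 0.0003
```

Call:
arm_command(commands=[1.5,0,0,0,0])

```text
clock: 11.42
tool_pos: [0.5127, -0.0173, 0.03]
orientation: [-159.6, 88.1, 8.7]
force: [-1.3, -0.6, 2.8]
opening: 0.0003
```

Near right is sinking at low force; continue to its seat.

Call:
arm_command(commands=[1.5,0,0,0,0])

```text
clock: 11.55
tool_pos: [0.5127, -0.0173, 0.0285]
orientation: [-159.6, 88.1, 8.6]
force: [-2.8, 0.9, 6.6]
opening: 0.0005
```

Call:
arm_command(commands=[1.5,0,0,0,0])

```text
clock: 11.68
tool_pos: [0.5127, -0.0174, 0.028]
orientation: [-160.2, 88.1, 8.1]
force: [-10.9, 3.0, 29.5]
opening: 0.0003
```

Call:
arm_command(commands=[1.5,0,0,0,0])

```text
clock: 11.8
tool_pos: [0.5127, -0.0173, 0.028]
orientation: [-160.6, 88.1, 7.7]
force: [-11.1, 2.7, 28.0]
opening: 0.0004
```

Call:
arm_command(commands=[1.5,0,0,0,0])

```text
clock: 11.92
tool_pos: [0.5127, -0.0173, 0.0281]
orientation: [-160.9, 88.0, 7.4]
force: [-9.2, 1.6, 23.3]
opening: 0.0005
```

Call:
arm_command(commands=[-45,0,0,0.7,0,0,1,42,0,0,0,1,36,0,0,0,0,0,0,0,0,0,0,0,0])

```text
clock: 12.55
tool_pos: [0.4348, -0.0017, 0.0723]
orientation: [-158.5, 87.8, 9.1]
force: [0.0, -0.2, 0.6]
opening: 0.0007
```

Run:
```python
from plant import *
from h import *
o=get_obs(); print(o['tool_pos'],o['orientation'],o['joint_pos'])
s=snapshot('wrist'); cv2.imwrite('pics/w2.png',s['frame']); print(proj(s,[[.463,-.0088,.04],[.512,-.0195,.032],o['tool_pos']]))
```

```text
[ 0.43478284 -0.00173141  0.07230337] [-158.49386106   87.82106919    9.1460517 ] [ 26.57760815   6.34584234 -42.47361668   1.03464583 -39.10615918
 -39.72875221]
[[273.86471311 268.79567835]
 [199.45699329 262.58064096]
 [318.295331   296.2359658 ]]
```

View pics/w2.png

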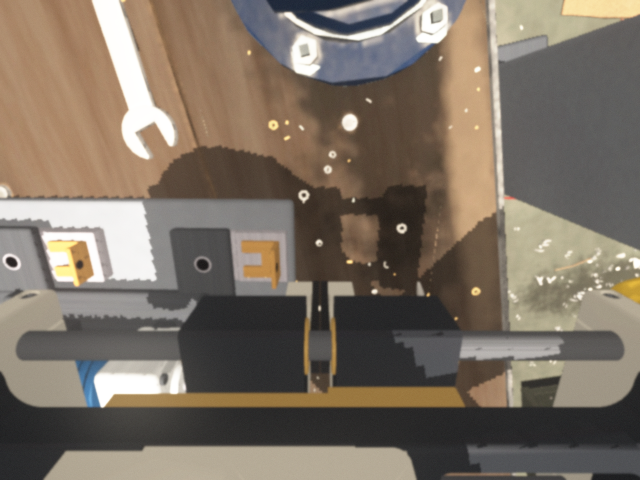

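Call:
arm_command(commands=[18,1,3,0,0,14,0,0,0,0,0,0,0,0,0,0,0,0,0,0])

```text
clock: 13.1
tool_pos: [0.4359, -0.0019, 0.0393]
orientation: [-159.0, 87.8, 8.5]
force: [0.4, 0.7, 0.4]
opening: 0.0004
```

Call:
arm_command(commands=[6,0,2,0,0,3,0,0,0,0,0,0,0,0,0])

```text
clock: 13.48
tool_pos: [0.435, -0.0011, 0.0303]
orientation: [-158.4, 87.7, 9.1]
force: [0.6, -1.0, 0.4]
opening: 0.0003
```

Call:
arm_command(commands=[0,0,-3,0,0])

```text
clock: 13.6
tool_pos: [0.438, -0.0018, 0.0306]
orientation: [-158.4, 87.7, 9.2]
force: [0.9, -0.2, -0.1]
opening: 0.0003
```

Call:
arm_command(commands=[0,0,-3,0,0])

```text
clock: 13.72
tool_pos: [0.4413, -0.0024, 0.0308]
orientation: [-158.3, 87.7, 9.3]
force: [0.4, 0.5, -0.8]
opening: 0.0003
```

Call:
arm_command(commands=[0,0,-3,0,0])

```text
clock: 13.85
tool_pos: [0.4446, -0.003, 0.0311]
orientation: [-158.2, 87.7, 9.4]
force: [-0.8, -0.1, 0.8]
opening: 0.0006
```

Call:
arm_command(commands=[0,0,-3,0,0])

```text
clock: 13.98
tool_pos: [0.4478, -0.0037, 0.0313]
orientation: [-158.1, 87.7, 9.4]
force: [-0.1, 0.1, -0.8]
opening: 0.0006
```

Call:
arm_command(commands=[0,0,-3,0,0])

```text
clock: 14.1
tool_pos: [0.4502, -0.0045, 0.0312]
orientation: [-158.0, 87.7, 9.5]
force: [-4.2, 3.1, 2.7]
opening: 0.0006
```

Call:
arm_command(commands=[0,0,-3,0,0])

```text
clock: 14.22
tool_pos: [0.4526, -0.0052, 0.0311]
orientation: [-157.8, 87.8, 9.7]
force: [-5.0, 3.7, 3.0]
opening: 0.0003
```

Call:
arm_command(commands=[0,0,-3,0,0])

```text
clock: 14.35
tool_pos: [0.455, -0.0059, 0.031]
orientation: [-157.5, 87.9, 10.0]
force: [-4.6, 3.6, 2.9]
opening: 0.0008
```

Call:
arm_command(commands=[0,-0.2,-3,0,0,0,-0.2,-3,0,0,0,-0.2,-3,0,0])

```text
clock: 14.72
tool_pos: [0.4626, -0.0076, 0.0309]
orientation: [-157.3, 88.1, 10.2]
force: [-4.0, 2.4, 3.3]
opening: 0.0003
```

Call:
arm_command(commands=[0,-0.2,-3,0,0,0,-0.2,-3,0,0])

```text
clock: 14.98
tool_pos: [0.4683, -0.0088, 0.0309]
orientation: [-157.6, 88.1, 9.9]
force: [-3.8, 1.6, 3.3]
opening: 0.0004
```

Call:
arm_command(commands=[0,-0.2,-3,0,0])

```text
clock: 15.1
tool_pos: [0.4713, -0.0094, 0.0309]
orientation: [-157.7, 88.2, 9.8]
force: [-4.7, 1.4, 2.5]
opening: 0.0
```

Call:
arm_command(commands=[0,-0.2,-3,0,0])

```text
clock: 15.22
tool_pos: [0.4742, -0.01, 0.031]
orientation: [-157.9, 88.2, 9.6]
force: [-4.7, 1.3, 2.5]
opening: 0.0003
```

Call:
arm_command(commands=[0,-0.1,-1.5,0,0])

```text
clock: 15.35
tool_pos: [0.475, -0.0105, 0.0308]
orientation: [-157.9, 88.3, 9.5]
force: [-10.6, 6.3, 8.2]
opening: 0.0002
```

Call:
arm_command(commands=[0,-0.1,-1.5,0,0])

```text
clock: 15.48
tool_pos: [0.4749, -0.0109, 0.0305]
orientation: [-157.4, 88.4, 10.0]
force: [-11.9, 8.9, 8.1]
opening: 0.0008
```

Call:
arm_command(commands=[0,0,-1.5,0,0])

```text
clock: 15.6
tool_pos: [0.4748, -0.0112, 0.0302]
orientation: [-156.4, 88.6, 10.9]
force: [-10.3, 6.5, 5.6]
opening: 0.0004
```

Call:
arm_command(commands=[0,0,8,0,0,0,0,4,0,0,-30,0,0,1,0,-15,0,0,0,0,0,0,0,0,0])

```text
clock: 16.23
tool_pos: [0.4649, -0.0079, 0.0767]
orientation: [-156.1, 88.2, 10.3]
force: [-0.2, -0.8, -0.5]
opening: 0.0005
```

Run:
```python
from plant import *
from h import *
o=get_obs(); print(o['tool_pos'],o['orientation'],o['force'])
s=snapshot('wrist'); f=s['frame']; print(proj(s,[[.512,-.0195,.032]]))
cv2.imwrite('pics/w3.png',cv2.resize(f[150:330,120:420],None,fx=2.6,fy=2.6,interpolation=cv2.INTER_CUBIC))
```

```text
[ 0.46487351 -0.00794032  0.07674251] [-156.1367738    88.21700947   10.26458153] [-0.21358123 -0.78723851 -0.47171288]
[[247.23598533 261.89758854]]
```

View pics/w3.png

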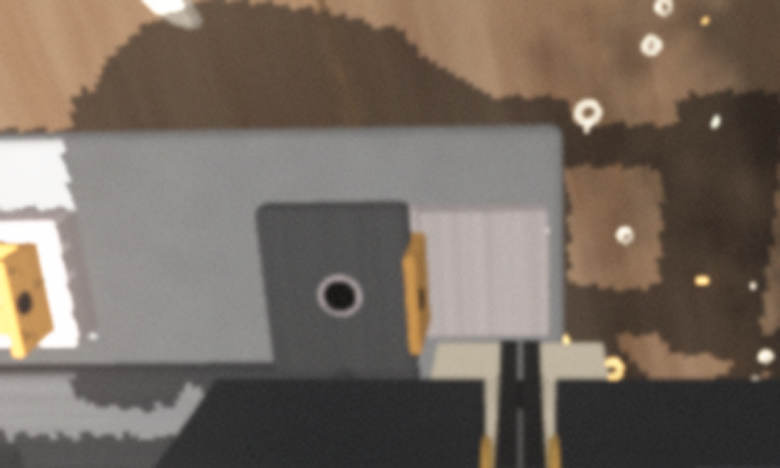

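Call:
arm_command(commands=[0,1,-20,-1.2,0,0,0,-22,0,0,0,0,0,0,0,0,0,0,0,0])

```text
clock: 16.77
tool_pos: [0.5049, -0.0191, 0.0743]
orientation: [-158.2, 88.4, 9.4]
force: [-0.7, -0.8, 0.6]
opening: 0.0005
```

Call:
arm_command(commands=[0,-1,-9,0,0,12,0,0,0,0,12,0,0,0,0,0,0,0,0,0])

```text
clock: 17.27
tool_pos: [0.5137, -0.0199, 0.0479]
orientation: [-158.3, 88.5, 9.4]
force: [-0.1, -0.2, -0.7]
opening: 0.0005
```

Call:
arm_command(commands=[4,0,-1,0,0,4,0,0,0,0,2,0,0,0,0,0,0,0,0,0])

```text
clock: 17.77
tool_pos: [0.515, -0.02, 0.0374]
orientation: [-158.4, 88.5, 9.3]
force: [0.1, 0.5, 0.5]
opening: 0.0
```

Call:
arm_command(commands=[2,0,0,0,0])

```text
clock: 17.9
tool_pos: [0.5153, -0.02, 0.0356]
orientation: [-158.3, 88.5, 9.4]
force: [-0.1, -0.3, -0.0]
opening: 0.0002
```

Call:
arm_command(commands=[2,0,0,0,0])

```text
clock: 18.02
tool_pos: [0.5154, -0.0199, 0.0336]
orientation: [-158.1, 88.4, 9.6]
force: [0.1, 0.2, 0.7]
opening: 0.0005
```

Call:
arm_command(commands=[1.5,0,0,0,0])

```text
clock: 18.15
tool_pos: [0.5155, -0.0199, 0.0321]
orientation: [-158.2, 88.5, 9.4]
force: [-3.0, 0.7, 8.6]
opening: 0.0002
```

Call:
arm_command(commands=[1.5,0,0,0,0])

```text
clock: 18.27
tool_pos: [0.5155, -0.0199, 0.0316]
orientation: [-159.0, 88.5, 8.7]
force: [-10.5, 2.2, 28.1]
opening: 0.0001
```

Firm now (0.0316 at 28 N). One more holding row, then retreat.

Call:
arm_command(commands=[1,0,0,0,0])

```text
clock: 18.4
tool_pos: [0.5155, -0.0199, 0.0319]
orientation: [-159.4, 88.4, 8.3]
force: [-5.8, 1.8, 16.9]
opening: 0.0004
```

Call:
arm_command(commands=[-30,0,0,0,0,-50,0,0,0,0,-50,0,0,0,0,0,0,0,0,0])

```text
clock: 18.9
tool_pos: [0.5118, -0.0205, 0.1657]
orientation: [-160.5, 88.5, 7.2]
force: [-0.2, 0.4, -0.1]
opening: -0.0002
```

Run:
```python
from plant import *
from h import *
o=get_obs(); print(o['clock'],o['tool_pos'],o['force'],o['qvel'])
f=snapshot('wrist')['frame']; cv2.imwrite('pics/w4.png',f)
```

```text
18.9 [ 0.51184432 -0.02054597  0.16570971] [-0.22072314  0.41707765 -0.1021836 ] [-2.21845637e-03  2.09260991e+00 -3.24704435e+00 -1.56516462e+00
  1.06050409e+00 -4.14048764e-02]
```

View pics/w4.png

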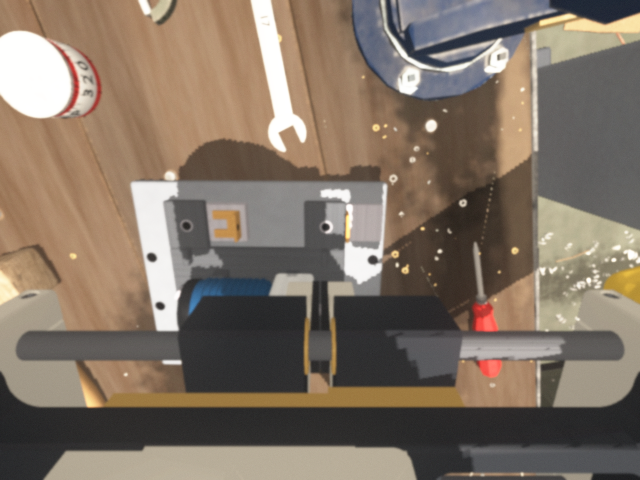

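The near-right tab (347, 227) lies against the foot's edge. The far-right shim (225, 225) looks undisturbed, and the arm is clear of everything.

```bash
python3 -c "
from plant import *
print(close_job())"
```

```text
the job is handed in; nothing more can be done
None
```

The near right foot was the one that rocked. Its shim is now in to the stop, and the foot stands firm. I handed the job in at about 19 s, with the arm lifted clear and touching nothing.

- **Finding the foot:** I pressed the feet in the order asked. Near left, far left and far right held at 31.7–31.8 mm under 20–31 N. Near right sank to 28.0 mm, giving way under about 3–7 N before it met its seat.
- **Shim:** I pushed it about 27 mm at about 5 N until it met its stop, where the wrist force rose to about 17 N. The wrist picture shows its tab flat against the foot's edge.
- **Re-check:** the same foot now holds at 31.6 mm under 28 N. I pressed about 4 mm past the middle of the foot to keep the fingers off the tab.
- **Other items:** I never touched the other three shims, the tools or the tin. The last picture shows the far right shim, spanner, screwdriver and tin in view. The left shims were hidden by the gripper and most of the micrometer was out of frame, so I did not see those again.

No check failed or disagreed.

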